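# Shut the top drawer and point out the wing nut

## Task

Two drawers of the small-parts unit have been left open, the top one covering the one below it. Push the top drawer fully home with your fingertips, then show me the wing nut in the drawer below: point down at it from close above, fingertips a finger's width or two over it, and keep pointing for at least two seconds, finishing while you still point so that I can reach in and take it. Leave the lower drawer open as it is, do not touch or lift any of the hardware, and do not disturb the jar, the tin or the screwdriver.

Things in the scene. Friction and masses are not known exactly. Their poses are not given: they have to be found in the camera images.
- unit: Drawer unit fixed to the bench: green steel shell 180 deep (x) x 300 wide (y) x 160 mm high (top bare), three rows of clear full-width drawers 50 mm apart. Origin: centre of its underside; its -x axis points out of the drawer fronts (to the robot's right and away from it); drawers slide along x. Shell's open front at x = -90 mm. Bottom row shut and fixed; middle (lower) and top (upper) drawers open.
- upper (a joint): Opening of the top drawer in m: 0 = fully home, greater = pulled out towards the unit's -x, rigid stops at 0 and 0.14. Starts 0.07 to 0.11. Slides with about 1.5 N friction and a little damping; no spring or catch, stays where it is left. Holds small screws that cannot fall out.
- upper_front (a point): Centre of the outer face of the top drawer's flat front, 290 mm wide, 46 high (23 mm below to 23 above this point: 107 to 153 mm over the bench), 4 thick. Axes as the unit's. Moves with the drawer; fully home it is at unit x = -94 mm, y = 0, z = 130 mm. A finger pull at the front's bottom edge, 60 mm wide, 5 high (top 16 mm below this point), sticks out 12 mm.
- lower (a joint): Displacement of the lower drawer in m from where it was left: 0 at the start (it then stands 105 to 125 mm open), negative = pushed in. It slides as easily as the top one and must be left as it is.
- lower_front (a point): Centre of the lower drawer's front, same make as the top one, 50 mm lower: front 57 to 103 mm over the bench, side walls to 101, dividers to 94, inner floor at 62. Axes as the unit's. Behind it four compartments side by side, 68 mm wide (y), 78 deep (x), centred 43 mm behind (+x) this point, 35 and 104 mm to either side, one piece of hardware in each; small stock in a second row behind.
- wing_nut: The thing to point at: plain steel wing nut, a round boss 21 mm across and 13 mm high with two flat rounded ears, 51 mm over the ears (along its own x) and 25 mm high over all. It stands on its boss on the floor of one of the four front compartments of the lower drawer (any of the four, any yaw). Origin at the centre of its underside, z up.
- hex_nut: Plain steel hexagon nut 24 mm across flats, 13 mm high, in another compartment. Origin at the centre of its underside.
- cap_nut: Plain steel domed cap nut 22 mm across flats, 23.5 mm high, in another compartment. Origin at the centre of its underside.
- spacer: Plain steel spacer ring 35 mm outside, 17 mm bore, 11 mm high, in another compartment. Origin at the centre of its underside.
- jar: Glass jar with red lid, 72 mm across, 115 mm high, standing on the bench by the end of the unit that is farther from the robot. Origin at the centre of its underside. Leave alone.
- tin: Round tin, 66 mm across, 85 mm high, standing on the bench in front of the open drawers, towards the robot. Origin at the centre of its underside. Leave alone.
- screwdriver: Screwdriver about 200 mm long lying on the bench in front of the open drawers. Leave alone.

How it is judged:
By the outcome, as a careful person would: the job done as asked, in the order asked, and still so for the second after the job is handed in, with the robot touching nothing.
It also fails if it takes over 42 s, if anything falls off the work surface, if the arm or the gripper's body presses on something with over 40 N, if the wrist force passes 120 N, or if a joint passes its speed limit or range.

## Robot

A 6-joint arm with a two-finger parallel gripper is mounted at the origin on the work surface. World frame = base frame: x ahead of the robot, y to its left, z up, the work surface at z = 0. Lengths are in mm, angles in rad, forces in N, time in s.
With the tool pointing down it reaches from about 300 to 750 mm from the base axis. Payload 8.5 kg.
Tool frame: the origin (TCP) lies on the mounting face of the last link; the fingertips stand 166 mm ahead of it and the grasp point (between the pads) lies 147 mm ahead of it; z points along the fingers, y is the line along which they close (so a half turn about z gives the same grasp; the last joint's range is limited). The gripper opens to 88 mm and grips with 3 to 60 N. Pads are 18 mm wide; open, the fingers measure 123 mm over their backs; the gripper's body (75 mm by 187 mm) begins 45 mm behind the grasp point.
Start: joints at [0.976, 0.381, 1.297, -0, 1.464, -0.215], TCP at [203.895, 510.792, 404.748] pointing down, gripper open.
Joint ranges: [-3.11, 3.11], [-0.89, 2.33], [0.22, 2.48], [-1.42, 4.56], [0.17, 2.85], [-2.88, 2.88]. Speed limits (rad/s): [2.39, 2.39, 3.14, 3.14, 3.14, 3.14].

## Interface

Orientations are given as a rotation vector (axis times angle).
In Python, from rig import arm gives the robot as it stands. Calls block until the motion is done:
- arm.move_pose(position, orientation): joint-space move of the TCP to a pose.
- arm.movel(position, velocity=150, orientation=None): straight line of the TCP; orientation=None keeps the orientation; velocity is the mean speed in mm/s.
- arm.move_j(angles): joint-space move.
- arm.set_gripper(opening): finger opening in mm; the grip force is fixed at half the most; returns when the fingers have stopped.
- arm.dwell(seconds).
- arm.solve_ik(position, orientation): joint angles nearest the present ones, or None.
- arm.read_state(): the state.
- arm.grab_frame(name): name is "scene" or "side" or "wrist"; returns (picture, depth): 420x560x3 uint8, red, green, blue; 420x560 float32, mm along the optical axis (not along the pixel's ray), 0 where there is no reading.
- arm.camera_model(name): a dict with "intrinsics" (3x3 intrinsics, pixels), "xyz" and "rotation" of the camera in the world. Camera axes: x right, y up, looking along -z (the intrinsics and any distortion apply to the point x, -y, -z); pixel columns grow to the right and rows downward; lengths in mm; the calibration is good to about 2 mm. A picture is of the moment at which its call begins: read the wrist's pose just before it. camera_model takes no time and is no camera call; for the wrist camera it gives the pose at the moment of the call.
A pose or a line that the arm cannot do raises arm.MotionError and nothing moves.
- arm.hand_in(): hands the job in; it is judged then, once.
The state is a dict: "clock": time; "joints": joint angles; "qd": joint speeds; "joint_torque": joint torques, N m; "position": TCP position; "tool_rot": TCP orientation; "force": force on the tool from outside, world axes, zero at the start; "torque": the same for the moment, N m; "opening": finger opening in mm; "gripper_force": force on a finger pad.
Only numpy, scipy, OpenCV 4.12 (cv2) and the standard library are available. Lean on these libraries where they do the work, as an engineer would, in place of code of your own. Each camera call takes 0.05 s, during which the arm holds its last target. There are 200 camera calls.

## Working session

There is one attempt and no reset: what is moved stays moved. The work goes in short steps, each a Python script; the robot and the scene stay as the last script left them, time stands still between calls to the robot, and variables do not carry over. Pictures are saved under pics/ and viewed, at most 10 in all, crops included, and the job is handed in when it is done.

```bash
mkdir -p pics; ls; cat > h.py <<'E'
import numpy as np, cv2
from rig import arm
def cam(n):
    m=arm.camera_model(n); return np.array(m["intrinsics"]),np.array(m["xyz"],float),np.array(m["rotation"])
def pts(n_model,depth):
    K,t,R=n_model; v,u=np.mgrid[:420,:560]
    x=(u-K[0,2])/K[0,0]*depth; y=(v-K[1,2])/K[1,1]*depth
    return np.stack([x,-y,-depth],-1)@R.T+t
def ray(model,uv,z):
    K,t,R=model; d=R@np.array([(uv[0]-K[0,2])/K[0,0],-(uv[1]-K[1,2])/K[1,1],-1.]); return t+d*(z-t[2])/d[2]
E
python3 - <<'E'
from h import *
ims=[]
for n in ["scene","side","wrist"]:
    m=cam(n); p,d=arm.grab_frame(n); np.savez(f"pics/{n}0.npz",p=p,d=d,K=m[0],t=m[1],R=m[2]); 
    cv2.imwrite(f"pics/{n}0.png",p[:,:,::-1]); print(n,m[1].round(),m[2].round(2).tolist(),(d>0).mean(),arm.camera_model(n).keys())
print(arm.read_state())
E
```

```text
pics
scene [ 925. -389.  937.] [0.55, 0.18, 0.63] 0.9958418367346938 dict_keys(['intrinsics', 'xyz', 'rotation'])
side [ 333. -683.  854.] [0.79, -0.13, -0.36] 0.9959736394557823 dict_keys(['intrinsics', 'xyz', 'rotation'])
wrist [139. 536. 383.] [-0.24, -0.16, 1.18] 0.9960544217687075 dict_keys(['intrinsics', 'xyz', 'rotation'])
{'clock': 0.15, 'joints': array([ 9.75701691e-01,  3.81051003e-01,  1.29799152e+00,  1.81127617e-05,
        1.46359222e+00, -2.15334019e-01]), 'qd': array([-0.00135871,  0.00049652, -0.00277597,  0.00152161, -0.00100225,
        0.00114625]), 'joint_torque': array([ 1.19790482e-03, -4.38083446e+01, -2.24616140e+01,  7.12759467e-02,
        3.43425747e-02, -1.12856876e-04]), 'position': array([203.88815077, 510.78655184, 404.30636069]), 'tool_rot': array([-5.92870734e-01, -3.08470768e+00,  1.49298738e-03]), 'force': array([0.12049195, 0.35862253, 0.45295217]), 'torque': array([0.07705511, 0.02455728, 0.03639358]), 'gripper_force': 0.0, 'opening': 88.09605856716458}
```

View pics/scene0.png

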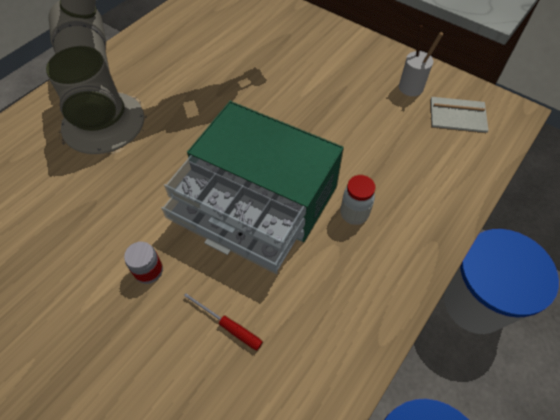

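View pics/side0.png

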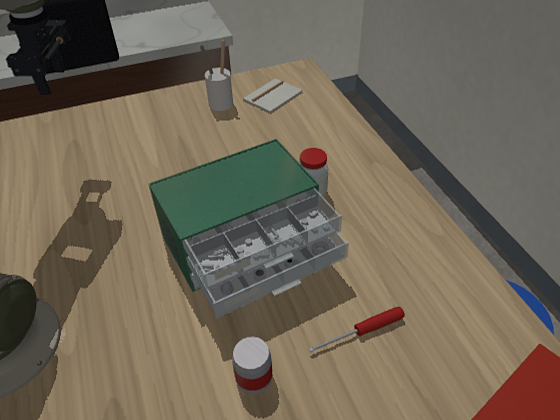

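View pics/wrist0.png

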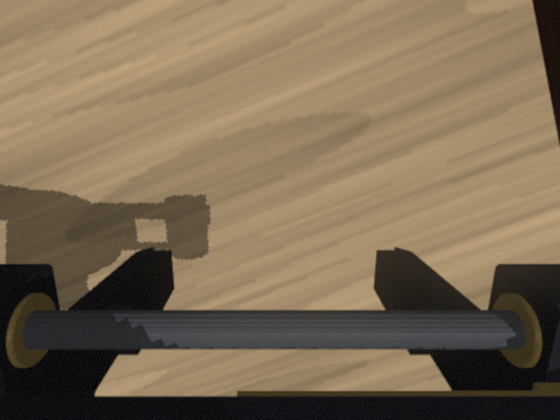

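The scene view shows the green top around (265,155), both open drawers around (235,215), the tin at (143,262), the jar at (358,200) and the screwdriver at (225,320). The side view agrees. The camera rotations are rotation vectors. Next I'll localise the unit from its green top.

```bash
cat >> h.py <<'E'
from scipy.spatial.transform import Rotation as Ro
_c=cam
def cam(n):
    K,t,R=_c(n); return K,t,Ro.from_rotvec(R).as_matrix()
E
python3 - <<'E'
from h import *
for n in ["scene","side"]:
    f=np.load(f"pics/{n}0.npz"); m=cam(n); p=f["p"].astype(int); P=pts(m,f["d"])
    g=(p[...,1]>p[...,0]*1.3+8)&(p[...,1]>p[...,2]*1.1)
    top=(g&(abs(P[...,2]-160)<12)).astype(np.uint8)
    top=cv2.morphologyEx(top,cv2.MORPH_OPEN,np.ones((3,3)))
    c=max(cv2.findContours(top,0,1)[0],key=cv2.contourArea)
    xy=np.array([ray(m,q[0],160)[:2] for q in c]).astype(np.float32)
    (cx,cy),s,a=r=cv2.minAreaRect(xy)
    print(n,"z",np.median(P[...,2][top>0]).round(1),r, "bench z",np.median(P[200:,:][...,2]))
    red=(p[...,0]>100)&(p[...,1]<50)&(p[...,2]<50)
    nb,l,st,ce=cv2.connectedComponentsWithStats(red.astype(np.uint8))
    for i in range(1,nb):
        if st[i,4]>40: 
            q=P[l==i]; print("red",ce[i].round(),np.median(q,0).round(),q.min(0).round(),q.max(0).round())
    # heightpoints in drawer region
    np.save(f"pics/P_{n}.npy",P)
E
```

```text
scene z 157.4 ((509.43609619140625, 94.5777587890625), (301.91534423828125, 179.7011260986328), 8.509398460388184) bench z -0.3143264529608132
red [361. 186.] [719. 169. 116.] [ 689. -389.  110.] [925. 200. 937.]
red [241. 331.] [ 692. -223.   25.] [ 640. -389.   19.] [ 925. -212.  937.]
side z 155.6 ((505.4320068359375, 91.86894226074219), (299.5368347167969, 184.29852294921875), 8.125924110412598) bench z -0.9745349073483567
red [313. 156.] [716. 169. 113.] [ 333. -683.  108.] [747. 200. 854.]
red [380. 318.] [ 685. -226.   23.] [ 333. -683.   17.] [ 734. -213.  854.]
red [528. 391.] [ 767. -485.  158.] [ 333. -683.  154.] [ 840. -430.  854.]
```

```bash
cat >> h.py <<'E'
C=np.array([507.4,93.2]); yaw=np.radians(98.35); ux=np.array([np.cos(yaw),np.sin(yaw)]); uy=np.array([-ux[1],ux[0]])
def toU(P): P=np.asarray(P); return np.stack([(P[...,:2]-C)@ux,(P[...,:2]-C)@uy,P[...,2]],-1)
def toW(x,y,z): return np.append(C+x*ux+y*uy,z)
E
python3 - <<'E'
from h import *
for n in ["scene","side"]:
    U=toU(np.load(f"pics/P_{n}.npy"))
    for lo,hi in [(108,156),(60,106)]:
        k=(abs(U[...,1])<140)&(U[...,2]>lo)&(U[...,2]<hi)&(U[...,0]>-260)&(U[...,0]<-95)
        h,e=np.histogram(U[k][:,0],np.arange(-260,-90,5)); print(n,lo,dict((int(a),int(b)) for a,b in zip(e,h) if b))
    # top edges
    for a in range(-240,-95,5):
        k=(abs(U[...,1])<140)&(abs(U[...,0]-a-2.5)<2.5)
        if k.sum(): print(a,np.percentile(U[k][:,2],[50,95,99]).round(),end=' ')
    print()
    P=np.load(f"pics/P_{n}.npy"); p=np.load(f"pics/{n}0.npz")["p"]
s=arm.read_state(); T=Ro.from_rotvec(s["tool_rot"]).as_matrix(); K,t,R=cam("wrist")
print("cam in tool",T.T@(t-s["position"]),(T.T@R).round(2),K)
R1=np.column_stack([np.append(-ux,0),np.append(uy,0),[0,0,-1]]); print(np.linalg.det(R1))
for sg in (1,-1):
    Q=R1@np.diag([sg,sg,1]); o=Ro.from_matrix(Q).as_rotvec()
    for x in (-250,-166,-103): print(sg,x,arm.solve_ik(toW(x,0,290),o))
E
```

```text
scene 108 {-195: 27, -190: 59, -185: 157, -180: 1181, -175: 10, -170: 23, -165: 50, -160: 173, -155: 263, -150: 257, -145: 252, -140: 263, -135: 248, -130: 274, -125: 247, -120: 261, -115: 239, -110: 230, -105: 233, -100: 970}
scene 60 {-225: 5, -220: 67, -215: 51, -210: 1048, -205: 81, -200: 21, -195: 41, -190: 161, -185: 251, -180: 270, -175: 224, -170: 173, -165: 103, -160: 16, -120: 1}
-240 [0. 3. 4.] -235 [0. 3. 5.] -230 [0. 3. 4.] -225 [ 0.  3. 63.] -220 [ 1. 65. 66.] -215 [ 1. 65. 67.] -210 [ 79. 104. 105.] -205 [  1. 103. 105.] -200 [ 0. 92. 99.] -195 [  1. 114. 115.] -190 [ 62. 115. 116.] -185 [ 72. 144. 150.] -180 [130. 154. 155.] -175 [ 64.  90. 151.] -170 [ 65. 144. 149.] -165 [ 64. 145. 151.] -160 [118. 144. 150.] -155 [116. 143. 151.] -150 [115. 141. 146.] -145 [114. 141. 147.] -140 [114. 141. 149.] -135 [114. 142. 148.] -130 [114. 143. 150.] -125 [114. 143. 149.] -120 [114. 141. 147.] -115 [114. 141. 147.] -110 [113. 141. 148.] -105 [113. 142. 146.] -100 [129. 145. 147.] 
side 108 {-200: 1, -195: 54, -190: 68, -185: 732, -180: 1589, -175: 4, -170: 15, -165: 26, -160: 3
[... 1146 characters left out ...]
 [  0.           0.           1.        ]]
0.9999999999999999
1 -250 [-4.85710424e-01  5.13324268e-01  1.43099099e+00 -8.88178420e-16
  1.19727740e+00  2.51014724e+00]
1 -166 [-3.53784561e-01  4.69680549e-01  1.51350321e+00 -8.88178420e-16
  1.15840889e+00  2.64207310e+00]
1 -103 [-2.43520404e-01  4.49008245e-01  1.55188175e+00 -8.88178420e-16
  1.14070266e+00  2.75233726e+00]
-1 -250 [-4.85710424e-01  5.13324268e-01  1.43099099e+00 -4.44089210e-16
  1.19727740e+00 -6.31445417e-01]
-1 -166 [-3.53784561e-01  4.69680549e-01  1.51350321e+00 -4.44089210e-16
  1.15840889e+00 -4.99519554e-01]
-1 -103 [-2.43520404e-01  4.49008245e-01  1.55188175e+00 -4.44089210e-16
  1.14070266e+00 -3.89255397e-01]
```

```bash
cat >> h.py <<'E'
o=Ro.from_matrix(np.column_stack([np.append(ux,0),np.append(-uy,0),[0,0,-1]])).as_rotvec()
E
python3 - <<'E'
from h import *
arm.move_pose(toW(-235,0,400),o)
arm.set_gripper(0)
arm.movel(toW(-222,0,292),200)
f0=arm.read_state()["force"]; print("f0",f0)
arm.movel(toW(-120,0,292),90)
x=-120; 
while x<-90:
    x+=1; arm.movel(toW(x,0,292),25); s=arm.read_state(); f=(s["force"]-f0)[:2]@ux
    print(x,round(f,1),toU(s["position"]).round(1)[0],end=' | ')
    if f<-12: break
arm.dwell(.2); s=arm.read_state(); print("\n",(s["force"]-f0).round(1))
arm.movel(toW(-140,0,292),120)
arm.movel(toW(-230,0,392),200); arm.dwell(.2)
m=cam("wrist"); p,d=arm.grab_frame("wrist"); cv2.imwrite("pics/w1.png",p[:,:,::-1]); np.savez("pics/w1.npz",p=p,d=d,K=m[0],t=m[1],R=m[2])
p2,d2=arm.grab_frame("side"); cv2.imwrite("pics/s1.png",p2[:,:,::-1]); P=toU(pts(cam("side"),d2))
k=(abs(P[...,1])<140)&(P[...,2]>115)&(P[...,2]<150)&(P[...,0]>-200)&(P[...,0]<-85)
h,e=np.histogram(P[k][:,0],np.arange(-200,-80,5)); print(dict((int(a),int(b)) for a,b in zip(e,h) if b))
P=toU(pts(m,d)); k=(abs(P[...,1])<140)&(P[...,2]>95)&(P[...,2]<108); h,e=np.histogram(P[k][:,0],np.arange(-240,-80,3)); print(dict((int(a),int(b)) for a,b in zip(e,h) if b))
print(arm.read_state()["clock"])
E
```

```text
f0 [ 0.91726784 -0.15207214  0.58563892]
-119 -1.1 -119.2 | -118 -1.0 -118.1 | -117 -1.3 -116.9 | -116 0.5 -115.9 | -115 -0.7 -114.9 | -114 -0.1 -113.9 | -113 -1.0 -112.9 | -112 -0.2 -111.9 | -111 -0.4 -110.9 | -110 -0.5 -109.9 | -109 -0.8 -108.9 | -108 0.0 -107.9 | -107 0.1 -106.9 | -106 0.4 -105.9 | -105 -0.7 -104.9 | -104 -0.5 -103.9 | -103 -0.4 -102.9 | -102 -1.1 -101.9 | -101 -2.0 -101.0 | -100 -8.2 -100.7 | -99 -12.2 -100.4 | 
 [ -0.9 -13.1  -2.2]
{-100: 2, -95: 475, -90: 303}
{-210: 747, -207: 1835, -204: 38, -201: 32, -198: 40, -195: 33, -192: 37, -189: 39, -186: 41, -183: 35, -180: 39, -177: 36, -174: 38, -171: 35, -168: 41, -165: 45, -162: 36, -159: 44, -156: 42, -153: 40, -150: 46, -147: 34, -144: 43, -141: 36, -138: 45, -135: 40, -132: 45, -129: 45, -126: 50, -123: 43, -120: 47, -117: 50, -114: 43, -111: 48, -108: 46, -105: 46, -102: 52, -99: 53, -96: 45, -93: 29}
13.0833
```

View pics/w1.png

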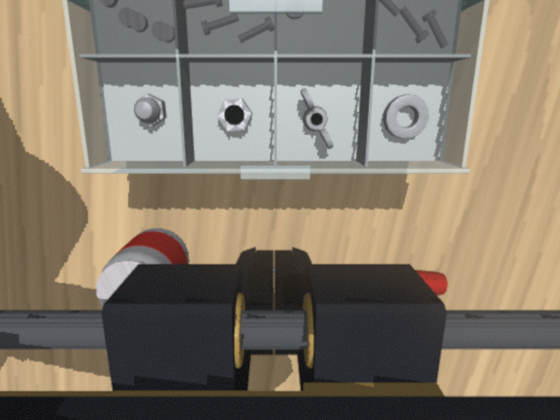

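View pics/s1.png

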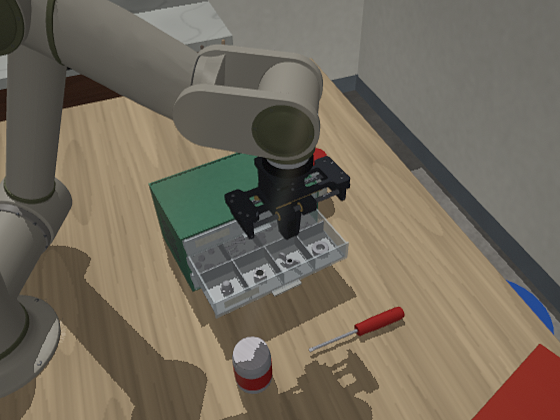

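The top drawer is home: the force climbed sharply at the stop and depth puts the front at about -94. In the wrist view the wing nut is in the third compartment from the left, boss at (316,119). The lower drawer still stands at -209.

```bash
python3 - <<'E'
from h import *
f=np.load("pics/w1.npz"); m=(f["K"],f["t"],f["R"]); P=pts(m,f["d"])
w=ray(m,(316,119),75); e=[ray(m,q,84) for q in((305,92),(329,146))]; print(w,toU(w),np.mean(e,0))
k=np.zeros((420,560),bool); k[85:152,290:345]=1; k&=(P[...,2]>67)&(P[...,2]<92)
q=P[k][:,:2].astype(np.float32); print("depth",cv2.minAreaRect(q),len(q))
g=w[:2]
arm.move_pose([*g,350],o); arm.movel([*g,277],120); arm.dwell(2.5)
s=arm.read_state(); print(s["clock"],s["position"],s["force"])
for n in ("wrist","side"):
    p,d=arm.grab_frame(n); cv2.imwrite(f"pics/{n}2.png",p[:,:,::-1] if n=="wrist" else cv2.resize(p[150:330,150:390,::-1],None,fx=3,fy=3))
    P=toU(pts(cam(n),d)); k=(abs(P[...,1])<140)&(P[...,2]>95)&(P[...,2]<103)&(P[...,0]<-200)&(P[...,0]>-220); print(n,np.median(P[k][:,0]))
E
```

```text
[563.1969069  -70.33009068  75.        ] [-169.89938819  -31.4576425    75.        ] [563.15993246 -70.43475694  84.        ]
depth ((563.01708984375, -69.97557067871094), (18.143770217895508, 48.34791946411133), 18.981922149658203) 732
16.7583 [563.18794614 -70.31031426 276.99048629] [-0.26011905 -0.21445489  0.54594012]
wrist nan
side -207.84338417201235
  return _methods._mean(a, axis=axis, dtype=dtype,
  ret = ret.dtype.type(ret / rcount)
```

View pics/wrist2.png

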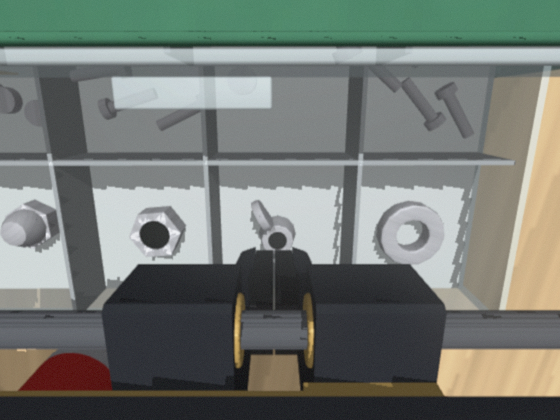

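View pics/side2.png

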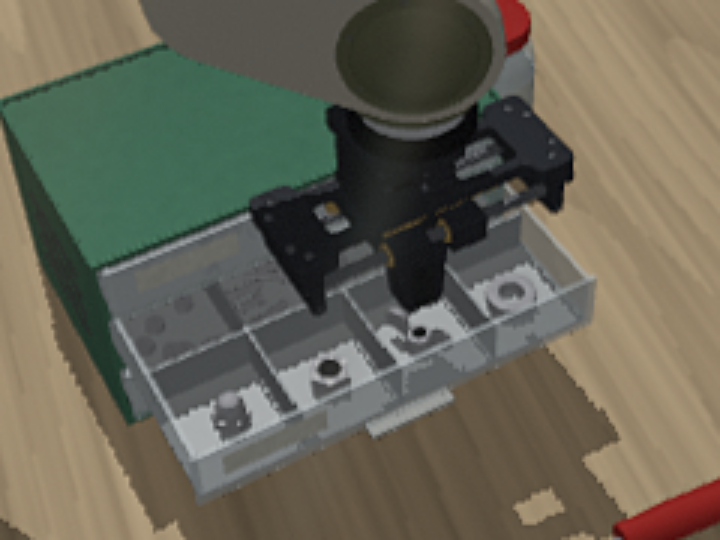

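The fingertips sit directly over the wing nut: (275,240) in the wrist view, (420,320) in the side crop. The force reads about zero, the top drawer is shut and the lower drawer hasn't moved.

```bash
python3 -c "
from rig import arm
print(arm.hand_in())"
```

```text
the job is handed in; nothing more can be done
None
```

The top drawer is pushed fully home, and I handed in with the fingertips still pointing about 24 mm above the wing nut after holding there for 2.5 s; the lower drawer is unmoved and nothing else was touched.

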